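# Fit the fuse and hold the test plug on the sloping socket

### The arm

A 6-joint arm with a two-finger parallel gripper is mounted at the origin on the work surface. World frame = base frame: x ahead of the robot, y to its left, z up, the work surface at z = 0. Lengths are in mm, angles in rad, forces in N, time in s.
With the tool pointing down it reaches from about 350 to 975 mm from the base axis. Payload 7.1 kg.
Tool frame: the origin (TCP) lies on the front face of the gripper's body, between the roots of the fingers; the fingertips stand 80 mm ahead of it and the grasp point (between the pads) lies 61 mm ahead of it (env.tips_ahead is the distance from the TCP to the fingertips, in mm); z points along the fingers, y is the line along which they close (so a half turn about z gives the same grasp; the last joint's range is limited). The gripper opens to 88 mm and grips with 3 to 60 N. Pads are 20 mm wide; open, the fingers measure 115 mm over their backs; the gripper's body (75 mm by 178 mm) begins 61 mm behind the grasp point.
Start: joints at [-1.291, 0.423, 1.63, -0, 1.089, -0.019], TCP at [184.002, -597.285, 302.675] pointing down, gripper open.
Joint ranges: [-3, 3], [-0.9, 2.11], [0.09, 2.58], [-1.31, 4.45], [0.11, 2.69], [-2.54, 2.54]. Speed limits (rad/s): [2.39, 2.39, 3.01, 3.14, 3.14, 3.14].

### API

Orientations are given as a unit quaternion [x, y, z, w].
In Python, from station import env, set_gripper, viewer, workorder gives the robot as it stands. Calls block until the motion is done:
- env.reach(position, orientation): joint-space move of the TCP to a pose.
- env.move_l(position, rot=None, rate=150, f_stop=None): straight line of the TCP; rot=None keeps the orientation; rate is the mean speed in mm/s. With f_stop (N) it stops when the force on the tool has changed by that much, and returns True; else False.
- env.move_joints(angles): joint-space move.
- set_gripper(opening): finger opening in mm; the grip force is fixed at half the most; returns when the fingers have stopped.
- env.hold(seconds).
- env.ik(position, orientation): joint angles nearest the present ones, or None.
- env.read_state(): the state.
- viewer.camera(name): name is "scene" or "top" or "wrist"; returns the picture (400x640x3 uint8, blue, green, red); there is no depth.
- viewer.camera_params(name): a dict with "fx", "fy", "cx", "cy" (pixels), "dist" ([k1, k2, p1, p2, k3] as OpenCV has them; the pictures are not rectified), "pose" (4x4, takes a point from camera to world coordinates); the wrist camera has in their place "tool_from_camera" (4x4, takes a point from camera to tool coordinates, whose origin is the TCP and whose axes are the flange's). Camera axes: x right, y up, looking along -z (the intrinsics and any distortion apply to the point x, -y, -z); pixel columns grow to the right and rows downward; lengths in mm; the calibration is good to about 2 mm. A picture is of the moment at which its call begins: read the wrist's pose just before it. camera_params takes no time and is no camera call.
A pose or a line that the arm cannot do raises env.IKError and nothing moves.
- workorder.sign_off(): hands the job in; it is judged then, once.
The state is a dict: "time_s": time; "qpos": joint angles; "dq": joint speeds; "tau": joint torques, N m; "tool_pos": TCP position; "orientation": TCP orientation; "force": force on the tool from outside, world axes, zero at the start; "wrist_torque": the same for the moment, N m; "width": finger opening in mm; "grip_force": force on a finger pad.
Only numpy, scipy, OpenCV 4.12 (cv2) and the standard library are available. Lean on these libraries where they do the work, as an engineer would, in place of code of your own. Each camera call takes 0.05 s, during which the arm holds its last target. There are 200 camera calls.

### The job

Get the load tester ready for a reading: take the white fuse from its cradle, push it straight down past the sprung yellow jaw until it sits fully home in the forks of the fuse holder with the jaw closed over it, and let go of it. Then take the red test plug and press it squarely onto the tilted brass socket until it snaps past the two steel catches and bottoms, and finish still gripping it and holding it pressed fully home against the socket's spring, which would push it off again. Leave everything else on the bench alone.

Things in the scene. Friction and masses are not known exactly. Their poses are not given: they have to be found in the camera images.
- fuse: White ceramic cartridge fuse, steel end caps: a round rod 16 mm across, 100 mm long, about 50 g. Origin at its centre, length along its y axis, z up at the start. It lies on the two saddles of the cradle, axis 24 mm above the bench; between the saddles (64 mm apart inside) its middle is free for fingers down to 4 mm above the bench.
- fuse_cradle: Grey cradle, fixed: plate 60 x 120 x 4 mm with two notched saddles 12 mm wide at y = +-38 mm, 26 mm high. Origin under its centre, on the bench; the fuse lies along its y axis.
- fuse_holder: Fuse holder, fixed: black base 100 (x) x 120 (y) x 12 mm; two U-shaped copper forks 10 mm wide at y = +-38 mm, slot 19 mm wide, open upwards, flared tops 62 mm above the bench. Between the jaw's arms (y within +-20 mm) nothing stands higher than 22 mm above the bench within 30 mm of the fuse, 25 mm elsewhere: room for fingers. Origin under its centre, on the bench.
- clip_seat (a point): Where the fuse's centre lies when fully home in the holder: 42 mm above the bench, axes as the holder's (fuse along y, push straight down along -z).
- jaw (a joint): Opening of the sprung yellow jaw, rad: 0 = closed. Its two arms stand at y = +-22 to 30 mm on the holder's +x side, hinged low, top 60 mm above the bench; their noses reach over the slot. The fuse pressed down swings it open by about 0.06 to 0.13 with some 5 to 10 N, then it snaps back to 0 over the fuse.
- plug: Red test plug, about 150 g, 75 mm long, standing mouth down on the pad (mouth 4 mm above the bench). Red round handle 26 mm across from 30 to 75 mm above the mouth; below it an aluminium sleeve 24 mm across with a brass rib 31 mm across, 4 mm above the mouth. Bore 17 mm across, 26 mm deep. Origin at the mouth's centre, z along its axis towards the handle.
- plug_pad: Black rubber pad, fixed, 100 x 100 x 4 mm, under the plug. Origin under its centre, on the bench.
- socket_box: Grey socket box, fixed: base 110 x 110 x 34 mm with a sloping head. Origin under its centre, on the bench.
- socket: Tilted socket. Origin at the centre of its seat face, 90 mm above the bench, where the plug's mouth rests when home (plug origin and z on this origin and z). z points out along its axis, up and leaning 25 degrees from vertical to the box's -x side. Brass post 14.4 mm across, 18 mm long; from its tip a sprung plunger 8 mm across reaches to 34 mm. Any turn of the plug about its axis will do.
- plunger (a joint): How far the socket's spring plunger is pushed in, m: 0 = out, 0.008 with the plug home, at most 0.012. The plug's bore meets it when the mouth is 8 mm from the seat; it pushes back with 8 N at first, 18 N at home.
- catch0 (a joint): Opening, rad, of the sprung steel catch at x = -19.5 mm of the socket, reaching 14 mm above the seat: 0 = closed. The plug's rib meets it when the mouth is 11 mm from the seat and opens it by 0.1 to 0.2, then it closes over the rib as the mouth nears 3 mm; passing both takes 10 to 15 N. The catches alone do not hold the plug home.
- catch1 (a joint): The same for the catch at x = +19.5 mm.
- solder_spool: blue spool of solder, 60 mm across and 45 mm tall, standing; bystander; origin at its underside
- screwdriver: screwdriver lying flat; bystander; origin on its axis
- circuit_board: green circuit board with a red daughter board, 90 x 130 mm, lying flat; bystander; origin at its underside
- tip_cleaner: dark steel cup, 66 mm across and 45 mm tall; bystander; origin at its underside
- multimeter: yellow hand multimeter, 85 x 160 x 42 mm, lying flat; bystander; origin at its underside
- spare_cap: plain black cap, 28 mm across and 30 mm tall, standing; bystander, not the plug; origin at its underside
Not all that is in view belongs to the job. Leave any brown, purple or turquoise look-alike of the fuse_holder alone.

How it is judged (in metres and radians):
On the way, in this order (a step that is already met when the one before it is completed fails the run):
1. the fuse sits fully home in the forks, jaw closed over it, let go (x of fuse in the frame of clip_seat between -0.003 and 0.003 m and z of fuse in the frame of clip_seat between -0.003 and 0.003 m and y of fuse in the frame of clip_seat between -0.012 and 0.012 m and angle between the y axis of fuse and the y axis of clip_seat, either way round below 0.08 rad and value of joint jaw below 0.04 rad and contact force between the fingers and fuse below 0.2 N), for 0.2 s.
2. the plug is snapped squarely onto the socket, pressed home (z of plug in the frame of socket below 0.0025 m and x of plug in the frame of socket between -0.003 and 0.003 m and y of plug in the frame of socket between -0.003 and 0.003 m and angle between the z axis of plug and the z axis of socket, either way round below 0.1 rad and value of joint plunger above 0.0055 m and value of joint each of catch0, catch1 below 0.1 rad), for 0.2 s.
At the end, for the whole second after the job is handed in: Fuse within 3 mm of its seat (12 mm lengthwise, 0.08 rad), jaw closed (< 0.04), let go. Plug within 2.5 mm of the seat face, 3 mm sideways, 0.1 rad; catches closed (< 0.1), plunger in > 5.5 mm, plug at rest, gripped > 4 N, pressed on the socket > 8 N (all of step 1 and all of step 2 and contact force between the fingers and plug above 4 N and contact force between plug and socket above 8 N and linear speed of plug below 0.02 m/s); the arm keeps its last pose, push and grip.
It fails at once if another thing on the bench is pushed away (30 mm) (distance of any of solder_spool, screwdriver, circuit_board, tip_cleaner, multimeter, spare_cap from where it was at the start of the episode above 0.03 m).
It also fails if it takes over 54 s, if anything falls off the work surface, if the arm or the gripper's body presses on something with over 40 N, if the wrist force passes 120 N, or if a joint passes its speed limit or range.

## Working session

There is one attempt and no reset: what is moved stays moved. The work goes in short steps, each a Python script; the robot and the scene stay as the last script left them, time stands still between calls to the robot, and variables do not carry over. Pictures are saved under pics/ and viewed, at most 10 in all, crops included, and the job is handed in when it is done.

```bash
ls; mkdir -p pics; python3 - <<'E'
from station import env, viewer
import cv2, numpy as np
np.set_printoptions(suppress=True, precision=4)
for n in ("top","scene"):
    cv2.imwrite(f"pics/{n}0.png", viewer.camera(n)); print(n, viewer.camera_params(n))
print(viewer.camera_params("wrist")); print(env.read_state())
E
```

```text
pics
top {'fx': 509.4784895602889, 'fy': 509.4784895602889, 'cx': 318.1838496994239, 'cy': 209.23900320930733, 'dist': array([-0.0682,  0.    ,  0.    ,  0.    ,  0.    ]), 'pose': array([[  -0.0782,    0.9752,   -0.207 ,  157.0285],
       [  -0.9969,   -0.0771,    0.0133,   41.9698],
       [  -0.003 ,    0.2074,    0.9783, 1784.4181],
       [   0.    ,    0.    ,    0.    ,    1.    ]])}
scene {'fx': 457.8129279310942, 'fy': 457.8129279310942, 'cx': 324.15169012989907, 'cy': 199.7696861275148, 'dist': array([-0.0779,  0.    ,  0.    ,  0.    ,  0.    ]), 'pose': array([[   0.9062,   -0.3433,    0.247 ,  821.1695],
       [   0.4229,    0.7406,   -0.5222, -586.905 ],
       [  -0.0036,    0.5777,    0.8163, 1093.1527],
       [   0.    ,    0.    ,    0.    ,    1.    ]])}
{'fx': 313.71587933648397, 'fy': 313.71587933648397, 'cx': 318.03228941906553, 'cy': 195.37555279208752, 'dist': array([-0.033,  0.   ,  0.   ,  0.   ,  0.   ]), 'tool_from_camera': array([[ -0.0006,   0.9635,   0.2677,  73.1419],
       [  1.    ,   0.0004,   0.0008,   1.2402],
       [  0.0007,   0.2677,  -0.9635, -82.7107],
       [  0.    ,   0.    ,   0.    ,   1.    ]])}
{'time_s': 0.1, 'qpos': array([-1.291 ,  0.4238,  1.6306,  0.    ,  1.0886, -0.019 ]), 'dq': array([-0.0016, -0.0014, -0.0015, -0.0001, -0.0017, -0.0001]), 'tau': array([  0.0016, -54.5617, -27.4323,   0.0645,   0.0187,  -0.    ]), 'tool_pos': array([ 183.8932, -596.9411,  301.9783]), 'orientation': array([ 0.9889,  0.1488, -0.0001, -0.0007]), 'force': array([-0.7313, -0.0745,  0.2467]), 'wrist_torque': array([-0.0143, -0.0179, -0.0025]), 'grip_force': 0.0, 'width': 87.9227691364027}
```

View pics/top0.png

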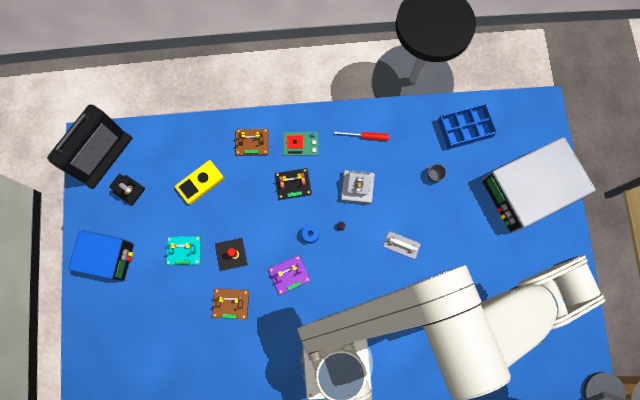

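View pics/scene0.png

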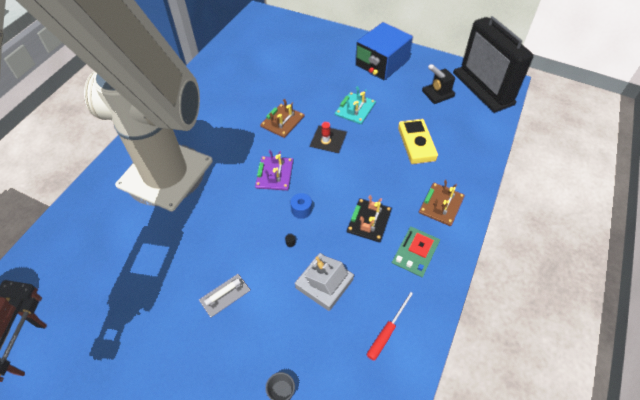

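The black holder in the top view (293,184) / scene view (371,218) is the only one with a black base and copper forks. The look-alikes in the top view are brown (251,141), brown (230,303), turquoise (183,251) and purple (289,275). The cradle is at (402,244), the plug at (232,253), not the black cap at (341,226), and the socket box at (357,187). Next I'll triangulate and confirm with a crop.

```bash
cat > h.py <<'E'
import numpy as np, cv2
from scipy.spatial.transform import Rotation as R
from station import env, set_gripper, viewer, workorder
np.set_printoptions(suppress=True, precision=3)
def K(p): return np.array([[p['fx'],0,p['cx']],[0,p['fy'],p['cy']],[0,0,1.]])
def ray(p, T, uv):
    x,y=cv2.undistortPoints(np.array([[uv]],float),K(p),p['dist'])[0,0]
    return T[:3,3], T[:3,:3]@np.array([x,-y,-1.])
def onplane(p,T,uv,z):
    o,d=ray(p,T,uv); return o+d*(z-o[2])/d[2]
def proj(p,T,P):
    c=(np.atleast_2d(P)-T[:3,3])@T[:3,:3]; c=c*[1,-1,-1]
    return cv2.projectPoints(c,np.zeros(3),np.zeros(3),K(p),p['dist'])[0][:,0]
def tri(rays):
    A=np.zeros((3,3));b=np.zeros(3)
    for o,d in rays:
        d=d/np.linalg.norm(d);M=np.eye(3)-np.outer(d,d);A+=M;b+=M@o
    return np.linalg.solve(A,b)
def down(yaw):  # tool z down; tool y (closing line) at angle yaw+90deg... tool x at yaw
    return R.from_euler('z',yaw)*R.from_euler('x',np.pi)
def wristT():
    s=env.read_state(); T=np.eye(4); T[:3,:3]=R.from_quat(s['orientation']).as_matrix(); T[:3,3]=s['tool_pos']
    return T@viewer.camera_params('wrist')['tool_from_camera']
def snap(name):
    T=wristT(); im=viewer.camera('wrist'); cv2.imwrite(f'pics/{name}.png',im); np.save(f'pics/{name}.npy',T); return im,T
E
python3 - <<'E'
from h import *
P={n:viewer.camera_params(n) for n in('top','scene')}
I={n:cv2.imread(f'pics/{n}0.png') for n in P}
D={'fuse':((402,243),(224,293)),'holder':((293,184),(371,217)),'plug':((232,253),(326,126)),'box':((357,187),(323,268))}
rows=[]
for k,(a,b) in D.items():
    print(k,tri([ray(P['top'],P['top']['pose'],a),ray(P['scene'],P['scene']['pose'],b)]),onplane(P['top'],P['top']['pose'],a,30))
    c=[]
    for n,uv in(('top',a),('scene',b)):
        u,v=uv; c.append(cv2.resize(cv2.getRectSubPix(I[n],(64,64),(u,v)),(200,290),interpolation=cv2.INTER_CUBIC))
    rows.append(np.vstack(c))
cv2.imwrite('pics/mos.png',np.hstack(rows))
E
```

```text
fuse [ 387.182 -266.269   14.543] [ 385.649 -263.026   30.   ]
holder [635.608 103.478  11.576] [626.859 100.292  30.   ]
plug [394.772 324.181  66.69 ] [397.17 328.14  30.  ]
box [ 592.505 -120.426   62.438] [ 597.922 -125.727   30.   ]
```

View pics/mos.png

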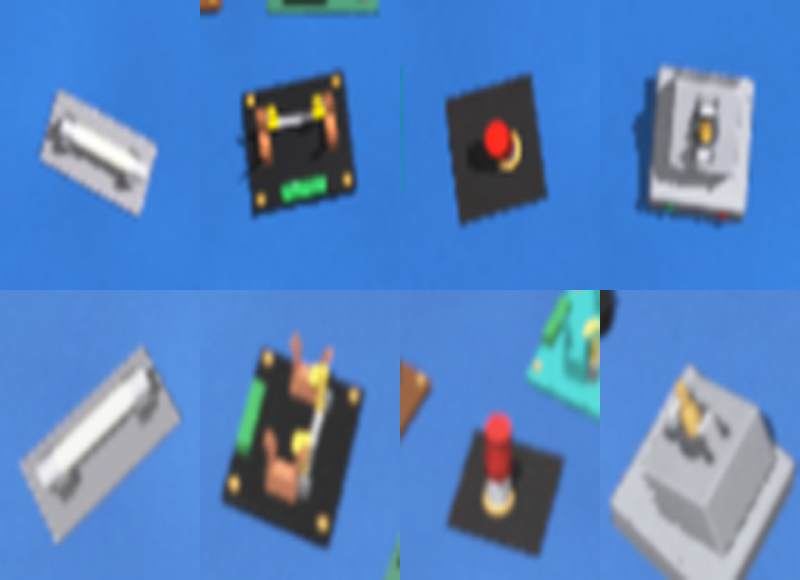

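The crop confirms it: black base, copper forks and yellow jaw on the far (+x) side. The red plug stands on its pad, and the brass post leans towards the robot. Now close wrist views, with holder and socket at two yaws to expose any camera bias.

```bash
python3 - <<'E'
from h import *
def view(name,x,y,z,deg):
    yaw=np.radians(deg); t=np.array([np.cos(yaw),np.sin(yaw)])*20
    env.reach(np.array([x-t[0],y-t[1],z]),down(yaw).as_quat()); snap(name); print(name,env.read_state()['time_s'],env.read_state()['qpos'])
view('w_fuse',387,-266,220,106)
view('w_sockA',594,-121,290,100)
view('w_sockB',594,-121,290,-20)
view('w_holdB',632,102,240,-10)
view('w_holdA',632,102,240,100)
a=[cv2.imread(f'pics/{n}.png') for n in('w_sockA','w_sockB','w_holdA','w_holdB')]
a=[i[60:360,120:520] for i in a]
cv2.imwrite('pics/mos2.png',np.vstack([np.hstack(a[:2]),np.hstack(a[2:])]))
E
```

```text
w_fuse 1.5833 [-0.654  0.345  1.994 -0.     0.802 -0.932]
w_sockA 2.65 [-0.253  0.421  1.668 -0.     1.055 -0.426]
w_sockB 4.5417 [-0.217  0.382  1.728 -0.     1.032  1.703]
w_holdB 5.5 [ 0.149  0.491  1.682 -0.     0.967  1.896]
w_holdA 7.2583 [ 0.11   0.518  1.637 -0.     0.987 -0.064]
```

View pics/mos2.png

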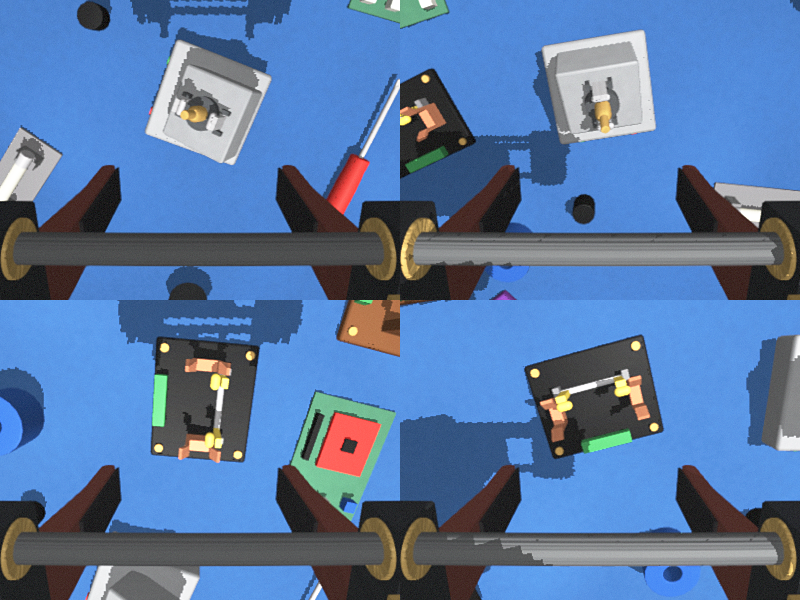

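The mosaic shows the socket box near crop A (205,105) with its brass post at (195,113), and the holder at (205,100) with screws at its corners and the jaw on the right, all clear of the fingers. I'll segment the screws and the brass, and enlarge the socket and fuse.

```bash
python3 - <<'E'
from h import *
def blobs(im,lo,hi,amin):
    hsv=cv2.cvtColor(im,cv2.COLOR_BGR2HSV); m=cv2.inRange(hsv,lo,hi)
    n,l,s,c=cv2.connectedComponentsWithStats(m,connectivity=8)
    return [(c[i].round(2),s[i]) for i in range(1,n) if s[i,4]>=amin]
for n in('w_holdA','w_holdB'):
    im=cv2.imread(f'pics/{n}.png')
    print(n,[(list(c),s[4]) for c,s in blobs(im,(12,60,120),(35,255,255),12) if c[1]<225])
g=lambda n,u,v,w,h:cv2.resize(cv2.imread(f'pics/{n}.png')[v:v+h,u:u+w],(400,300),interpolation=cv2.INTER_CUBIC)
cv2.imwrite('pics/mos3.png',np.vstack([np.hstack([g('w_sockA',265,135,100,75),g('w_sockB',275,130,100,75)]),np.hstack([g('w_fuse',220,80,200,150),g('w_sockA',240,90,160,120)])]))
E
```

```text
w_holdA [([np.float64(12.1), np.float64(3.9)], np.int32(70)), ([np.float64(513.91), np.float64(64.35)], np.int32(4026)), ([np.float64(560.67), np.float64(0.89)], np.int32(18)), ([np.float64(568.51), np.float64(45.25)], np.int32(2208)), ([np.float64(497.32), np.float64(46.68)], np.int32(19)), ([np.float64(7.14), np.float64(94.03)], np.int32(139)), ([np.float64(284.18), np.float64(107.42)], np.int32(77)), ([np.float64(50.84), np.float64(114.09)], np.int32(58)), ([np.float64(369.79), np.float64(115.3)], np.int32(73)), ([np.float64(324.58), np.float64(124.52)], np.int32(188)), ([np.float64(306.67), np.float64(128.25)], np.int32(12)), ([np.float64(347.89), np.float64(130.74)], np.int32(19)), ([np.float64(338.75), np.float64(141.48)], np.int32(262)), ([np.float64(327.45), np.float64(201.34)], np.int32(406)), ([np.float64(278.16), np.float64(207.9)], np.int32(70)), ([np.float64(300.2), np.float64(213.75)], np.int32(20)), ([np.float64(357.39), np.float64(214.3)], np.int32(70)), ([np.float64(337.85), np.float64(216.7)], np.int32(20))]
w_holdB [([np.float64(72.79), np.float64(4.6)], np.int32(5
[... 226 characters left out ...]
)), ([np.float64(105.42), np.float64(48.33)], np.int32(12)), ([np.float64(355.35), np.float64(105.35)], np.int32(83)), ([np.float64(25.8), np.float64(173.56)], np.int32(6231)), ([np.float64(254.53), np.float64(132.89)], np.int32(75)), ([np.float64(346.84), np.float64(149.8)], np.int32(444)), ([np.float64(354.28), np.float64(138.17)], np.int32(29)), ([np.float64(281.29), np.float64(164.73)], np.int32(389)), ([np.float64(265.81), np.float64(161.87)], np.int32(31)), ([np.float64(624.03), np.float64(184.91)], np.int32(540)), ([np.float64(363.64), np.float64(176.86)], np.int32(22)), ([np.float64(373.79), np.float64(186.87)], np.int32(67)), ([np.float64(278.71), np.float64(210.71)], np.int32(52))]
```

View pics/mos3.png

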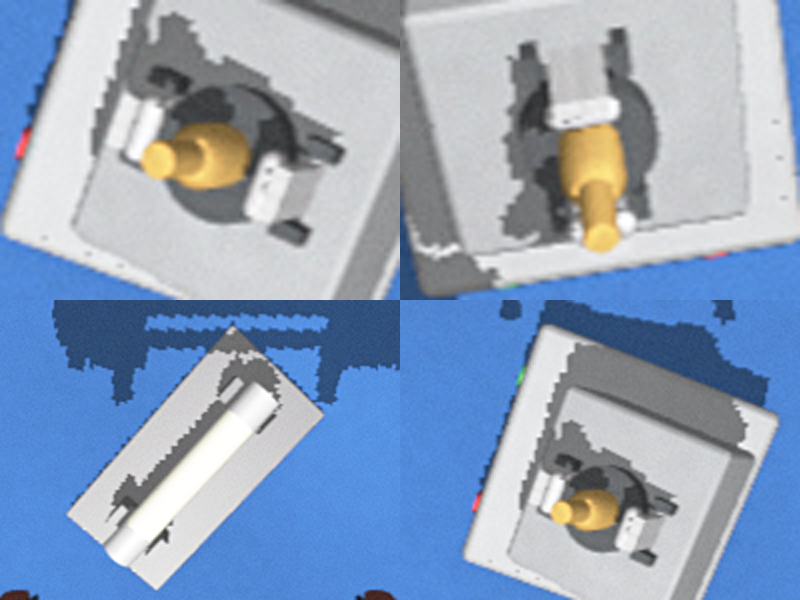

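Picked pixels: plunger tip at A (303.8,175) and B (325,189.3), box corners in both views, and fuse ends at (351,125.5) and (280,208). Next is a joint fit of the poses with a common camera offset.

```bash
cat > fit.py <<'E'
from h import *
from scipy.optimize import least_squares
p=viewer.camera_params('wrist'); TFC=p['tool_from_camera']
T0={n:np.load(f'pics/{n}.npy') for n in('w_fuse','w_sockA','w_sockB','w_holdA','w_holdB')}
hA=np.array([(284.18,107.42),(369.79,115.3),(357.39,214.3),(278.16,207.9)])
hB=np.array([(254.53,132.89),(355.35,105.35),(373.79,186.87),(278.71,210.71)])
bA=np.array([(298,100.5),(391,135.5),(352,224),(266,194.5)])
bB=np.array([(263,106),(362,91),(375,189),(278,202)])
tA,tB=np.array([303.75,175]),np.array([325,189.3])
# corner order: holdA image: up = tool x(yaw100 -> world +y), right = tool y (sin,-cos)=(+x)
def rect(x,y,a,hx,hy,z,order):
    c=np.array([(sx*hx,sy*hy) for sx,sy in order]); c=c@np.array([[np.cos(a),np.sin(a)],[-np.sin(a),np.cos(a)]])
    return np.c_[c+[x,y],np.full(4,z)]
OA=[(-1,1),(1,1),(1,-1),(-1,-1)]     # A: up=+y, right=+x
OB=[(1,1),(1,-1),(-1,-1),(-1,1)]     # B: up=+x, right=-y
def cam(n,b):
    B=np.eye(4);B[:3,3]=[b[0],b[1],b[2]];B[:3,:3]=R.from_rotvec([b[3],b[4],b[5]]).as_matrix()
    Tt=T0[n]@np.linalg.inv(TFC); return Tt@B@TFC
def res(q,full=False):
    hx,hy,ha,sx,sy,bx,by,ba,cx,cy=q[:10]; b=q[10:]; b=[b[0],b[1],b[2],b[3],b[4],b[5]]
    hb=55
    zs=np.array([-np.sin(np.radians(25))*np.cos(ba),-np.sin(np.radians(25))*np.sin(ba),np.cos(np.radians(25))])
    tip=np.array([cx,cy,90])+34*zs
    r=[proj(p,cam('w_holdA',b),rect(hx,hy,ha,sx,sy,13.5,OA))-hA, proj(p,cam('w_holdB',b),rect(hx,hy,ha,sx,sy,13.5,OB))-hB,
       .6*(proj(p,cam('w_sockA',b),rect(bx,by,ba,hb,hb,33,OA))-bA), .6*(proj(p,cam('w_sockB',b),rect(bx,by,ba,hb,hb,33,OB))-bB),
       1.5*(proj(p,cam('w_sockA',b),tip)-tA), 1.5*(proj(p,cam('w_sockB',b),tip)-tB)]
    pri=np.array([b[0]/2,b[1]/2,b[2]/2,b[3]/.006,b[4]/.006,b[5]/.006])
    # box frame offset of the socket in y should be 0
    off=(-(cx-bx)*np.sin(ba)+(cy-by)*np.cos(ba))/2
    return np.concatenate([a.ravel() for a in r]+[pri,[off]])
if __name__=='__main__':
    q0=np.array([632,102,.1,42,52,594,-121,0,590,-121]+[0]*6,float)
    s=least_squares(res,q0,loss='soft_l1'); q=s.x; np.save('q.npy',q)
    print('hold',q[:3],'screws',q[3:5],'box',q[5:8],'sock',q[8:10],'bias',q[10:]); print(res(q))
    T=cam('w_fuse',q[10:])
    e=[onplane(p,T,uv,24) for uv in((351,125.5),(280,208))]; d=e[0]-e[1]
    print('fuse',(e[0]+e[1])/2,np.degrees(np.arctan2(d[1],d[0])),np.linalg.norm(d))
E
python3 fit.py
```

```text
hold [636.623 102.089   0.084] screws [41.92  51.208] box [ 604.034 -127.84    -0.192] sock [ 595.312 -126.681] bias [ 1.145 -0.016 -5.396 -0.001  0.001 -0.   ]
[-0.118  0.025  0.108  0.075 -0.185  0.255 -0.019 -0.041 -0.132  0.019
 -0.088  0.008 -0.177 -0.217  0.057  0.083 -0.339 -0.801  0.991  0.87
  1.028  1.067 -0.918 -0.698 -1.573  0.147  0.764 -1.1   -0.047  0.326
  1.112  1.258 -0.044 -0.219  0.092 -0.139  0.572 -0.008 -2.698 -0.118
  0.139 -0.003 -0.262]
fuse [ 383.996 -267.434   24.   ] 65.44887457405241 100.90892079173494
```

```bash
sed -i 's/    hb=55$/    hb=q[16]/; s/b=q\[10:\];/b=q[10:16];/; s/+\[0\]\*6,float/+[0]*6+[55],float/; s/\[pri,\[off\]\]/[pri,[off,(q[16]-55)\/2]]/; s/T=cam(.w_fuse.,q\[10:\])/T=cam("w_fuse",q[10:16])/' fit.py; python3 fit.py
```

```text
hold [636.495 102.023   0.084] screws [41.214 50.345] box [ 603.718 -127.882   -0.194] sock [ 595.599 -126.65 ] bias [ 0.247  0.055 -0.146 -0.     0.     0.    53.082]
[-0.164 -0.059  0.067 -0.011 -0.226  0.164 -0.051 -0.138 -0.057 -0.045
 -0.021 -0.058 -0.116 -0.283  0.131  0.004  0.035 -0.073  0.159  1.233
  0.589  0.355 -0.292 -1.157 -0.677  0.545  0.415 -0.36  -0.619 -0.128
  1.613  0.529  0.055 -0.056  0.028  0.029  0.123  0.027 -0.073 -0.047
  0.052  0.003 -0.177 -0.959]
fuse [ 384.053 -267.455   24.   ] 65.45095582952776 99.053217064093
```

Fit is consistent to about 0.3 px. Holder (636.5, 102.0, yaw 0.084), socket (595.6, −126.7, yaw −0.19), fuse (384, −267.5, axis 65.5°). Picking the fuse.

```bash
python3 - <<'E'
from h import *
s=lambda t:(lambda d:print(t,round(d['time_s'],2),d['tool_pos'],'F',d['force'],'w',round(d['width'],2),'g',round(d['grip_force'],1)))(env.read_state())
yf=np.radians(65.45)
env.reach([384,-267.4,170],down(yf).as_quat())
env.move_l([384,-267.4,90],rate=120,f_stop=15); s('down')
set_gripper(8); s('grip')
env.move_l([384,-267.4,230],rate=200); s('lift')
yh=0.084+np.pi/2
env.reach([636.5,102,175],down(yh).as_quat()); s('above')
snap('w_held')
a=cv2.imread('pics/w_held.png')[60:360,120:520]
cv2.imwrite('pics/held.png',cv2.resize(a,(800,600)))
E
```

```text
down 9.68 [ 384.342 -267.432   90.277] F [-0.441 -0.063 -0.039] w 87.97 g 0.0
grip 10.79 [ 383.959 -267.355   89.958] F [-0.218 -0.014 -0.212] w 15.4 g 29.9
lift 11.64 [ 383.482 -267.027  229.294] F [-0.433 -0.651 -0.946] w 15.17 g 29.9
above 13.29 [636.302 100.856 174.989] F [ 0.252 -1.22  -0.9  ] w 15.2 g 29.9
```

View pics/held.png

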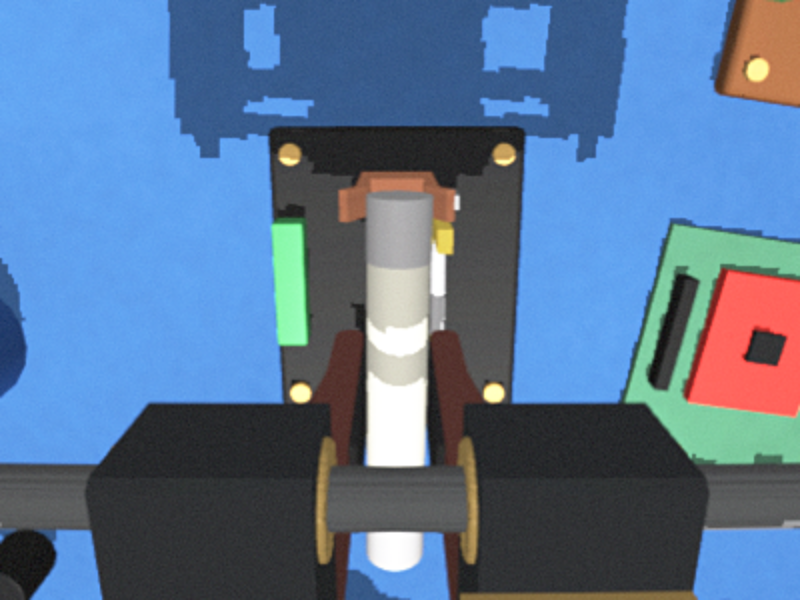

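The fuse is held squarely: its axis is at column 399, and the fork flare runs from 339 to 458, centred at 398.5. Pushing down.

```bash
python3 - <<'E'
from h import *
s=lambda t:(lambda d:print(t,round(d['time_s'],2),d['tool_pos'],'F',d['force'],'w',round(d['width'],2),'g',round(d['grip_force'],1)))(env.read_state())
env.move_l([636.5,102,140],rate=120); s('pre')
for z in (130,120,114,111,108,107):
    r=env.move_l([636.5,102,z],rate=50,f_stop=30); s((z,r))
    if r: break
E
```

```text
pre 13.78 [636.281 101.502 139.646] F [0.516 0.143 0.005] w 15.31 g 29.9
(130, False) 14.13 [636.378 102.036 129.888] F [ 0.055 -0.219 -0.483] w 15.52 g 29.9
(120, False) 14.48 [634.338 101.866 119.433] F [-7.656 -0.501  3.943] w 15.1 g 30.0
(114, False) 14.75 [634.988 101.931 113.041] F [-4.504  0.007 -3.419] w 14.8 g 30.0
(111, False) 15.0 [635.006 101.877 109.757] F [-5.691  0.71  -8.35 ] w 15.32 g 30.0
(108, False) 15.25 [636.355 101.958 107.636] F [-2.046 -0.304 -6.141] w 15.14 g 30.0
(107, False) 15.5 [636.77  102.006 107.133] F [-2.671 -0.385 -5.361] w 15.33 g 30.0
```

```bash
python3 - <<'E'
from h import *
s=lambda t:(lambda d:print(t,round(d['time_s'],2),d['tool_pos'],'F',d['force'],'w',round(d['width'],2),'g',round(d['grip_force'],1)))(env.read_state())
r=env.move_l([636.5,102,104],rate=25,f_stop=18); s(r)
E
```

```text
True 15.71 [637.341 102.101 106.037] F [-1.299 -1.236  7.806] w 15.04 g 30.0
```

It bottoms at TCP z ≈ 106. Releasing, rising and looking.

```bash
python3 - <<'E'
from h import *
s=lambda t:(lambda d:print(t,round(d['time_s'],2),d['tool_pos'],'F',d['force'],'w',round(d['width'],2),'g',round(d['grip_force'],1)))(env.read_state())
set_gripper(45); s('open')
env.move_l([636.5,102,240],rate=250); s('up')
snap('w_after')
a=cv2.imread('pics/w_after.png')[120:300,200:440]
cv2.imwrite('pics/after.png',cv2.resize(a,(800,600),interpolation=cv2.INTER_CUBIC))
E
```

```text
open 16.36 [634.943 101.812 103.572] F [ 0.087 -0.307  0.3  ] w 45.17 g 0.0
up 17.05 [635.762 101.878 239.047] F [-0.196 -0.75  -0.194] w 44.8 g 0.0
```

View pics/after.png

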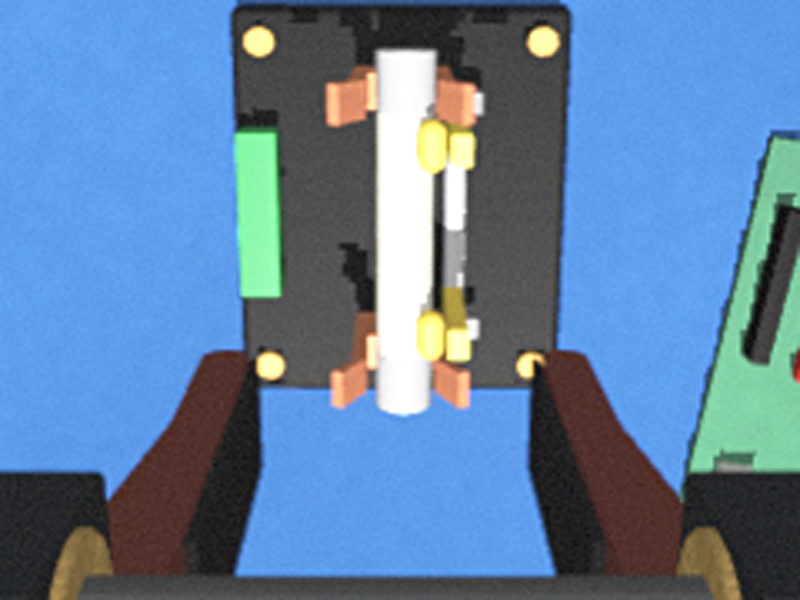

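The fuse is home: white rod in both fork slots, both yellow noses (432,145) and (432,335) closed over it, fingers clear. Next I'll measure the plug by fitting the red silhouette in two views.

```bash
cat > plug.py <<'E'
from h import *
from scipy.optimize import least_squares
p=viewer.camera_params('wrist')
def mask(im):
    hsv=cv2.cvtColor(im,cv2.COLOR_BGR2HSV)
    m=cv2.inRange(hsv,(0,140,50),(8,255,255))|cv2.inRange(hsv,(172,140,50),(180,255,255))
    n,l,s,c=cv2.connectedComponentsWithStats(m); 
    return l,s,c
a=np.linspace(0,2*np.pi,60,endpoint=False)
def hull(T,x,y):
    P=np.vstack([np.c_[x+13*np.cos(a),y+13*np.sin(a),np.full(60,z)] for z in(34.,79.)])
    return cv2.convexHull(proj(p,T,P).astype(np.float32))
def est(im,T,guess):
    l,s,c=mask(im); h=hull(T,*guess); g=h.mean(0)[0]
    i=min((k for k in range(1,len(s)) if s[k,4]>80),key=lambda k:np.linalg.norm(c[k]-g))
    M=c[i]+0.0
    def r(q):
        m=cv2.moments(hull(T,*q)); return np.array([m['m10']/m['m00'],m['m01']/m['m00']])-M
    q=least_squares(r,guess,diff_step=1e-3).x
    print('plug',q,'area',s[i,4],cv2.contourArea(hull(T,*q)),'px',c[i]); return q
E
python3 - <<'E'
from plug import *
yaw=np.radians(129); t=np.array([np.cos(yaw),np.sin(yaw)])
g=np.array([395,325.])
set_gripper(80)
env.reach([*(g-50*t),240],down(yaw).as_quat()); im,T=snap('w_plug'); q=est(im,T,g)
yaw=np.radians(39); t=np.array([np.cos(yaw),np.sin(yaw)])
env.reach([*(q-30*t),250],down(yaw).as_quat()); im2,T2=snap('w_plug2'); est(im2,T2,q)
print(env.read_state()['time_s'],env.read_state()['qpos'])
cv2.imwrite('pics/pl.png',np.hstack([im[60:380,120:520],im2[60:380,120:520]]))
E
```

```text
plug [397.316 323.866] area 896 945.2331878388068 px [318.684 139.283]
plug [396.721 323.805] area 864 927.2449735742994 px [316.106 160.825]
20.475 [ 0.659  0.292  1.98  -0.     0.87   1.549]
```

View pics/pl.png

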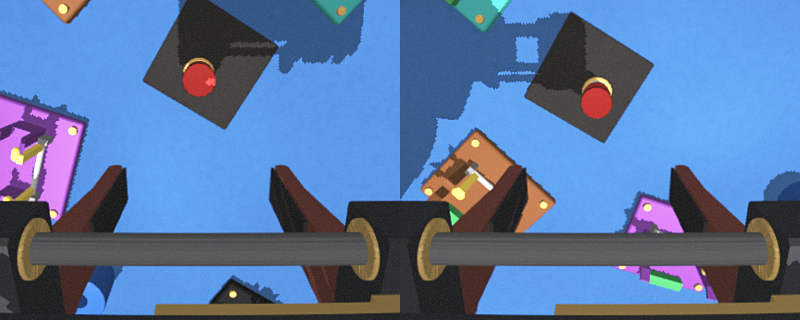

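The two views agree: plug centre at (397.0, 323.85), red handle tops at (199,79) and (597,100) in the mosaic. Grasping it and carrying it to above the socket.

```bash
cat >> h.py <<'E'
def S(t):
    d=env.read_state(); print(t,round(d['time_s'],2),d['tool_pos'],'F',d['force'],'w',round(d['width'],2),'g',round(d['grip_force'],1)); return d
SO=np.array([595.5,-126.65,90.]); BA=-0.193
RS=R.from_euler('z',BA)*R.from_euler('y',-np.radians(25))
SZ=RS.apply([0,0,1]); RT=RS*R.from_euler('z',np.pi/2)*R.from_euler('x',np.pi)
def tcp(d,dx=0,dy=0,L=113.): return SO+SZ*(L+d)+RS.apply([dx,dy,0])
E
python3 - <<'E'
from h import *
yaw=np.radians(129); q=[397.0,323.85]
print(env.ik(tcp(45),RT.as_quat()),env.ik(tcp(0),RT.as_quat()))
set_gripper(55)
env.reach([*q,190],down(yaw).as_quat()); env.move_l([*q,117],rate=100,f_stop=15); env.hold(.15); S('down')
set_gripper(20); d=S('grip')
env.move_l([*q,290],rate=220); S('lift')
env.reach(tcp(50),RT.as_quat()); env.hold(.3); d=S('pre')
print('target',tcp(50), 'err in socket frame',RS.inv().apply(d['tool_pos']-tcp(50)), 'ang',(R.from_quat(d['orientation'])*RT.inv()).magnitude())
im,T=snap('w_pre'); p=viewer.camera_params('wrist')
tipw=SO+34*SZ; mouth=d['tool_pos']+R.from_quat(d['orientation']).apply([0,0,113])
print('tip px',proj(p,T,tipw),'mouth px',proj(p,T,mouth))
cv2.imwrite('pics/pre.png',np.hstack([cv2.resize(im[70:270,180:460],(560,400)),cv2.resize(viewer.camera('scene')[200:340,280:364],(240,400))]))
E
```

```text
[-0.242  0.309  2.083  0.067  0.315 -0.109] [-0.24   0.409  2.064  0.086  0.234 -0.127]
down 23.5 [397.341 324.123 117.657] F [ 0.147 -0.188 -0.436] w 55.25 g 0.0
grip 24.07 [397.069 323.923 117.094] F [ 0.724 -0.655  2.397] w 25.59 g 30.0
lift 25.0 [396.395 323.378 288.957] F [ 0.093  0.369 -1.041] w 25.51 g 30.0
pre 27.02 [ 528.061 -112.926  237.812] F [ 0.44   0.024 -1.429] w 26.1 g 30.0
target [ 527.892 -113.437  237.728] err in socket frame [0.097 0.534 0.047] ang 0.0010134428143224632
tip px [[316.859 214.329]] mouth px [[316.917 221.374]]
```

View pics/pre.png

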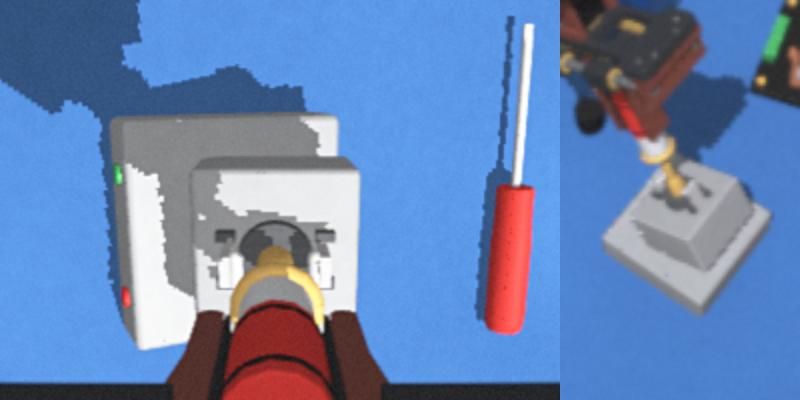

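The plug hangs coaxial with the post: rib centred at column 278, catches and seat centred at about 276. Inserting in steps along the axis and watching forces in the socket frame.

```bash
python3 - <<'E'
from h import *
def step(d,rate,f=None,hold=.1):
    r=env.move_l(tcp(d),rate=rate,f_stop=f); env.hold(hold); s=env.read_state()
    print(d,r,round(s['time_s'],2),'pos',RS.inv().apply(s['tool_pos']-tcp(0)),'F',RS.inv().apply(s['force']),'w',round(s['width'],2)); return r
for d,rate,f in((22,60,10),(17,30,8),(12.5,25,10)):
    if step(d,rate,f): break
E
```

```text
22 False 27.84 pos [ 0.04  -0.012 22.061] F [ 0.133 -0.226 -0.67 ] w 25.5
17 False 28.26 pos [ 0.003 -0.002 17.023] F [ 0.705  0.404 -0.821] w 25.52
12.5 False 28.69 pos [-0.045 -0.011 12.457] F [-0.413 -0.32  -0.922] w 25.38
```

```bash
python3 - <<'E'
from h import *
def step(d,rate,f=None,hold=.1):
    r=env.move_l(tcp(d),rate=rate,f_stop=f); env.hold(hold); s=env.read_state()
    print(d,r,round(s['time_s'],2),'pos',RS.inv().apply(s['tool_pos']-tcp(0)),'F',RS.inv().apply(s['force']),'w',round(s['width'],2)); return r
for d in(9,6,4,2,0.5,-0.5):
    if step(d,25,40): break
E
```

```text
9 False 29.08 pos [-0.161  0.024  9.054] F [-1.521 -0.296  3.371] w 25.85
6 False 29.45 pos [0.075 0.035 6.16 ] F [-1.521 -0.049  6.108] w 25.71
4 False 29.8 pos [0.055 0.018 4.064] F [-0.245  0.53   4.842] w 25.86
2 False 30.15 pos [0.089 0.013 2.038] F [-1.201  0.198  5.581] w 25.74
0.5 False 30.5 pos [0.068 0.024 1.017] F [-2.417  0.34  13.805] w 25.54
-0.5 False 30.85 pos [0.121 0.009 0.329] F [-3.327  0.143 18.857] w 25.51
```

```bash
python3 - <<'E'
from h import *
def step(d,rate,f=None,hold=.15):
    r=env.move_l(tcp(d),rate=rate,f_stop=f); env.hold(hold); s=env.read_state()
    print(d,r,round(s['time_s'],2),'pos',RS.inv().apply(s['tool_pos']-tcp(0)),'F',RS.inv().apply(s['force']),'w',round(s['width'],2)); return RS.inv().apply(s['force'])[2]
for d in(-1,-1.5,-2):
    if step(d,20,25)>30: break
im,T=snap('w_end')
cv2.imwrite('pics/end.png',np.hstack([cv2.resize(im[100:260,220:412],(480,400),interpolation=cv2.INTER_CUBIC),cv2.resize(viewer.camera('scene')[210:310,280:360],(320,400),interpolation=cv2.INTER_CUBIC)]))
E
```

```text
-1 False 31.25 pos [ 0.085 -0.002  0.26 ] F [-4.706 -0.346 26.092] w 25.7
-1.5 False 31.65 pos [0.056 0.004 0.208] F [-6.123 -0.053 33.715] w 25.65
```

View pics/end.png

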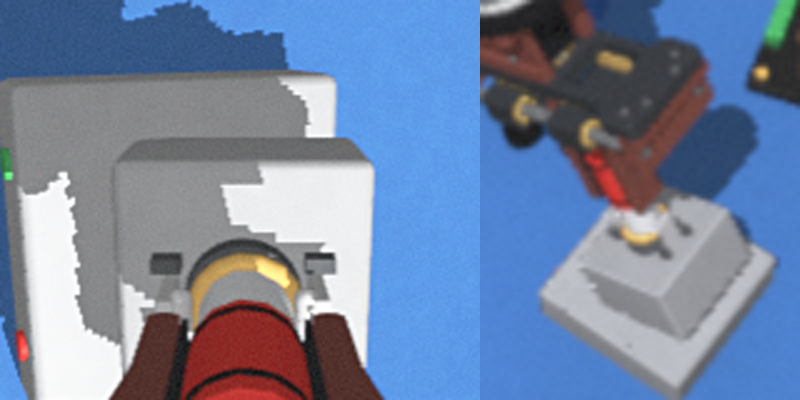

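It has bottomed: position stays at 0.2 mm while force rises to 34 N, and the rib is seated at the catches. One short stability check, then sign-off.

```bash
python3 - <<'E'
from h import *
env.hold(.5); d=S('hold'); print(RS.inv().apply(d['tool_pos']-tcp(0)),RS.inv().apply(d['force']))
if RS.inv().apply(d['force'])[2]>22: print(workorder.sign_off())
E
```

```text
hold 32.25 [ 548.602 -117.479  192.635] F [-18.563   4.144  29.399] w 25.56 g 30.0
[0.066 0.006 0.214] [-4.807  0.506 34.68 ]
the job is handed in; nothing more can be done
None
```

I handed the job in at about 32 s: the fuse is home under the closed jaw and let go, and the plug is still gripped and pressed onto the socket with about 35 N. I judged both from the forces and camera pictures, because the sign-off returned no verdict.

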